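# Snap the wash canister's band clip shut with spring pliers

## Robot

A 6-joint arm with a two-finger parallel gripper is mounted at the origin on the work surface. World frame = base frame: x ahead of the robot, y to its left, z up, the work surface at z = 0. Lengths are in m, angles in degrees, forces in N, time in s.
With the tool pointing down it reaches from about 0.325 to 0.85 m from the base axis. Payload 15.5 kg.
Tool frame: the origin (TCP) lies at the very end of the fingers, on their centre line; the grasp point (between the pads) lies arm.grip_depth behind it (arm.grip_depth is the distance from the TCP to the grasp point, in m); z points along the fingers, y is the direction in which the jaws open and shut (so a half turn about z gives the same grasp; the last joint's range is limited). The gripper opens to 91 mm and grips with 3 to 60 N. Pads are 32 mm wide; open, the fingers measure 118 mm over their backs; the gripper's body (76 mm by 178 mm) begins 60 mm behind the grasp point.
Start: joints at [-76.977, 28.281, 77.091, -0, 74.628, -5.472], TCP at [0.198, -0.593, 0.214] pointing down, gripper open.
Joint ranges: [-166.48, 166.48], [-47.26, 123.95], [12.59, 153.08], [-70.14, 250.14], [6.76, 159.57], [-176.63, 176.63]. Speed limits (degrees/s): [108.29, 108.29, 147.25, 172.46, 172.46, 172.46].

## Interface

Orientations are given as a 3x3 rotation matrix whose columns are the frame's x, y, z axes.
In Python, from rig import arm gives the robot as it stands. Calls block until the motion is done:
- arm.move_to(position, orientation): joint-space move of the TCP to a pose.
- arm.move_l(position, orientation=None, feed=0.15): straight line of the TCP; orientation=None keeps the orientation; feed is the mean speed in m/s.
- arm.move_joints(angles): joint-space move.
- arm.grip(opening): finger opening in m; the grip force is fixed at half the most; returns when the fingers have stopped.
- arm.sleep(seconds).
- arm.solve_ik(position, orientation): joint angles nearest the present ones, or None.
- arm.snapshot(name): name is "scene" or "top"; returns the picture (384x512x3 uint8, red, green, blue); there is no depth.
- arm.get_calibration(name): a dict with "intrinsics" (3x3 intrinsics, pixels), "cam_to_world" (4x4, takes a point from camera to world coordinates). Camera axes: x right, y down, z forward; pixel columns grow to the right and rows downward; lengths in m; the calibration is good to about 2 mm. A picture is of the moment at which its call begins. get_calibration takes no time and is no camera call.
A pose or a line that the arm cannot do raises arm.Unreachable and nothing moves.
- arm.sign_off(): hands the job in, once; it reports no verdict.
Readings, each from a call of its own:
- arm.current_t(): time.
- arm.current_joint_positions(): joint angles.
- arm.current_dq(): joint speeds.
- arm.current_tau(): joint torques, N m.
- arm.current_ee_pos(): TCP position.
- arm.current_tool_rot(): TCP orientation.
- arm.current_force(): force on the tool from outside, world axes, zero at the start.
- arm.current_torque(): the same for the moment, N m.
- arm.current_width(): finger opening in m.
Only numpy, scipy, OpenCV 4.12 (cv2) and the standard library are available. Lean on these libraries where they do the work, as an engineer would, in place of code of your own. Each camera call takes 0.05 s, during which the arm holds its last target.

## Task

Take the spring pliers from their cradle, slide their open jaws over the two ears of the band clip round the bearing wash canister, and squeeze the handles gently, just until the clip snaps shut and stays shut, without crushing the ear or jamming the jaw tips hard against the band. Work the clip with the pliers only, then lay the pliers flat back on their cradle as they lay before, let go, and leave the other things on the slab alone.

Things in the scene. Friction and masses are not known exactly. Their poses are not given: they have to be found in the camera images.
- canister: Fixed wash canister: round steel foot 92 mm wide and 14 mm high, upright body 60 mm in diameter, lid on top to 86 mm, lid knob to 96 mm. Origin on its axis at the slab, z up. A steel band clip with two ears sits round its body.
- clip_axis (a point): Point on the canister's axis at band height, 64 mm above the slab; axes as clip_mouth. The band is 68 mm in diameter, 57 to 71 mm above the slab, and swivels about this axis under about 0.05 N m of friction. The pliers hold well with the hinge 85 mm from here; pushed on, open jaws touch the band at 77 mm, and closed nearer than 83 mm their tips jam on the band.
- clip_mouth (a point): Point between the clip's two ears, 45 mm from the canister's axis, 64 mm above the slab; -x points outward along the ears, +x to the canister, z up. The ears are upright steel tabs 5 mm thick, 16 mm high, that run from the band to 60 mm from the axis on the +y and -y side; 25 mm over their outer faces when open, here about 18 mm when shut.
- clip_ear (a joint): Angle in rad of the +y ear, which swings towards the other ear: 0 open, 0.16 snapped shut at its stop. Let go before about 0.1 it springs back; past that it pulls itself shut. 5 to 11 N on the ear pushes it over: some 16 to 29 N of grip at the pliers' grip point, different each time. 20 N on the ear crushes it, which a grip over 35 N gives: step the grip up and stop at the click.
- pliers: Spring pliers, 0.21 kg, 165 mm long, 20 mm high lying flat. Origin under the hinge pin, at the underside; x points to the jaws, z up. The pose is that of the half with the +y handle; open, the pliers are symmetric about x. Handles 10 mm thick, 20 mm high, 26 to 116 mm behind the hinge, parallel when open, then 62 mm over their outer faces.
- jaw_mid (a point): Point midway between the open jaws where they hold the ears, 40 mm ahead of the hinge, 10 mm above the underside; axes of the pliers. Jaws 14 mm high, 8 mm thick, their tips 48 mm ahead of the hinge; open, 32 to 35 mm apart inside.
- pliers_grip (a point): Grip point midway between the handles, 50 mm behind the hinge, 10 mm above the underside, near the centre of mass; axes of the pliers. Grip across y on both handles' outer faces. A spring holds the pliers open: gripped here they stay open below 8 N; closing freely until the jaws are 18 mm apart takes about 12 N, the handles then about 45 mm over their outer faces.
- cradle: Fixed wooden cradle of the pliers, 20 mm high: a 34 x 50 mm block under the hinge and an 84 mm wide bar under the handle ends (96 to 112 mm behind the hinge), a low narrow spine between; free room for fingers beside the handles. Origin at the slab under the hinge pin of the pliers lying in it; x towards their jaws.
- heel_brake: Bystander: red rubber heel brake, 48 mm wide, 34 mm high; origin under its centre.
- kingpin: Bystander: chrome kingpin lying flat, 55 mm long, 17 mm thick; origin under its middle.
- bushing: Bystander: bronze bushing sleeve, 26 mm wide, 24 mm high; origin under its centre.
- ramekin: Bystander: white ceramic ramekin, 72 mm wide, 36 mm high; origin under its centre.
- deep_socket: Bystander: black steel deep socket standing, 24 mm wide, 36 mm high; origin under its centre.
- skate_wheel: Bystander: white skate wheel lying flat, 60 mm wide, 32 mm high; origin under its centre.
- bearing: Bystander: small steel bearing lying flat, 22 mm wide, 10 mm high; origin under its centre.
Mind the look-alikes: they are no part of the job. There is more than one size of the pliers; the job needs the smaller.

How it is judged:
By the outcome, as a careful person would: the job done as asked, in the order asked, and still so for the second after the job is handed in, with the robot touching nothing.
It also fails if it takes over 67 s, if anything falls off the work surface, if the arm or the gripper's body presses on something with over 40 N, if the wrist force passes 120 N, or if a joint passes its speed limit or range.

## Working session

There is one attempt and no reset: what is moved stays moved. The work goes in short steps, each a Python script; the robot and the scene stay as the last script left them, time stands still between calls to the robot, and variables do not carry over. Pictures are saved under pics/ and viewed, and the job is handed in when it is done.

```bash
ls; mkdir -p pics
python3 - <<'E'
from rig import arm
import cv2,numpy as np
for n in("scene","top"):
    im=arm.snapshot(n);cv2.imwrite(f"pics/{n}0.png",im[:,:,::-1])
    c=arm.get_calibration(n);print(n,np.round(c["intrinsics"],2),np.round(c["cam_to_world"],4))
print(arm.grip_depth,arm.current_t(),arm.current_width(),arm.current_tool_rot())
print([a for a in dir(arm) if a[0]!='_'])
E
```

```text
pics
scene [[387.3    0.   256.52]
 [  0.   387.3  193.53]
 [  0.     0.     1.  ]] [[ 0.5349  0.5398 -0.65    1.1497]
 [ 0.8448 -0.329   0.422  -0.3565]
 [ 0.014  -0.7749 -0.632   0.664 ]
 [ 0.      0.      0.      1.    ]]
top [[468.94   0.   257.98]
 [  0.   468.94 190.99]
 [  0.     0.     1.  ]] [[-0.0096 -0.9975  0.0693  0.4773]
 [-1.      0.0094 -0.0026  0.0055]
 [ 0.0019 -0.0693 -0.9976  1.2815]
 [ 0.      0.      0.      1.    ]]
0.0188 0.1 0.09144371516590326 [[ 9.48344523e-01  3.17242189e-01 -2.41970079e-04]
 [ 3.17242269e-01 -9.48343998e-01  1.00209283e-03]
 [ 8.84352524e-05 -1.02709239e-03 -9.99999469e-01]]
['Unreachable', 'current_dq', 'current_ee_pos', 'current_force', 'current_joint_positions', 'current_t', 'current_tau', 'current_tool_rot', 'current_torque', 'current_width', 'get_calibration', 'grip', 'grip_depth', 'move_joints', 'move_l', 'move_to', 'sign_off', 'sleep', 'snapshot', 'solve_ik']
```

View pics/scene0.png

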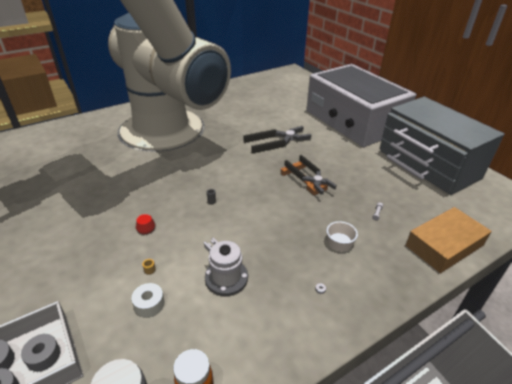

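View pics/top0.png

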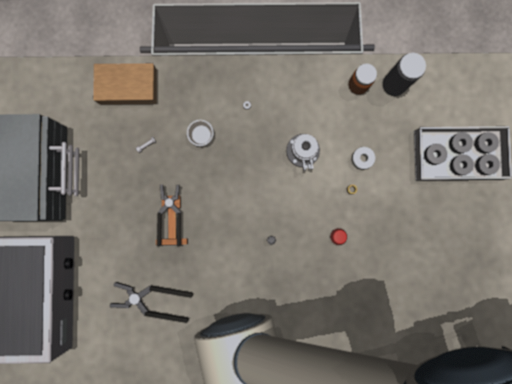

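Run:
```python
import cv2,numpy as np
t=cv2.imread("pics/top0.png");s=cv2.imread("pics/scene0.png")
def cr(im,x,y,w,h,f):return cv2.resize(im[y:y+h,x:x+w],None,fx=f,fy=f,interpolation=cv2.INTER_CUBIC)
a=cr(t,140,175,64,80,5);b=cr(t,272,120,64,64,6.25)
c=cr(s,270,145,76,60,5);d=cr(s,190,225,70,75,5)
def pad(l):
    h=max(i.shape[0] for i in l);return np.hstack([cv2.copyMakeBorder(i,0,h-i.shape[0],0,8,0) for i in l])
cv2.imwrite("pics/c1.png",pad([a,b]));cv2.imwrite("pics/c2.png",pad([c,d]))
```

```text
(no output)
```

View pics/c1.png

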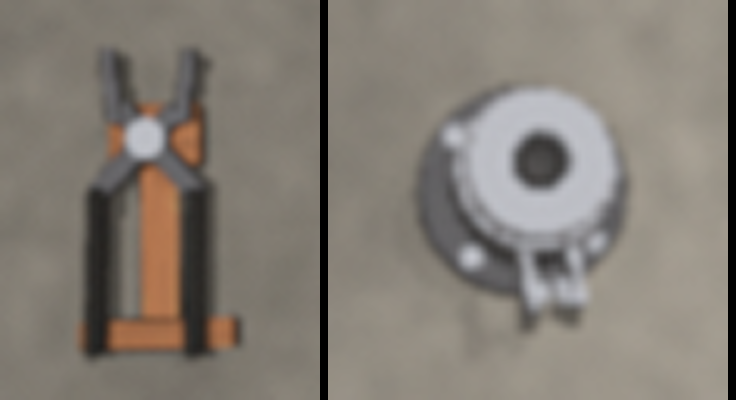

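View pics/c2.png

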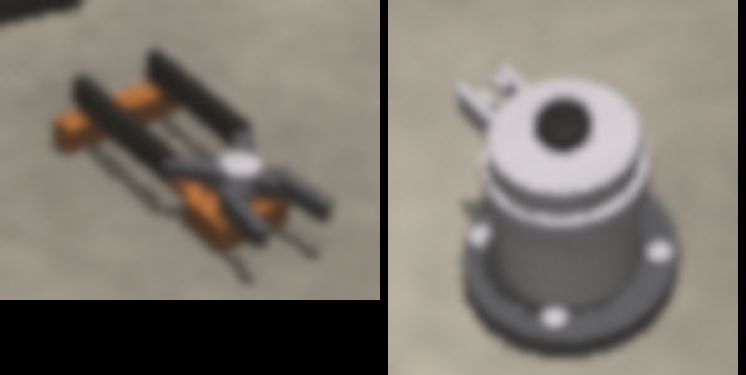

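```bash
cat > h.py <<'E'
import cv2,numpy as np
from rig import arm
C={n:arm.get_calibration(n) for n in("scene","top")}
def ray(n,u,v):
    c=C[n];K=c["intrinsics"];T=c["cam_to_world"]
    d=T[:3,:3]@np.linalg.solve(K,[u,v,1.]);return T[:3,3],d/np.linalg.norm(d)
def onz(n,u,v,z):
    o,d=ray(n,u,v);return o+d*(z-o[2])/d[2]
def tri(a,b):
    o1,d1=ray("scene",*a);o2,d2=ray("top",*b)
    s=np.linalg.lstsq(np.c_[d1,-d2],o2-o1,rcond=None)[0]
    p,q=o1+s[0]*d1,o2+s[1]*d2;return (p+q)/2,np.linalg.norm(p-q)
def proj(n,p):
    c=C[n];T=c["cam_to_world"];q=T[:3,:3].T@(np.asarray(p)-T[:3,3]);q=c["intrinsics"]@q;return q[:2]/q[2]
def blobs(im,f,x,y,w,h,mn=4):
    m=np.zeros(im.shape[:2],np.uint8);m[y:y+h,x:x+w]=f(im[y:y+h,x:x+w].astype(int))*255
    n,l,st,ce=cv2.connectedComponentsWithStats(m,connectivity=4)
    return [(st[i,4],ce[i].round(2),st[i,:4]) for i in range(1,n) if st[i,4]>=mn],l
E
python3 - <<'E'
from h import *
t=cv2.imread("pics/top0.png");s=cv2.imread("pics/scene0.png")
br=lambda th:(lambda i:(i.min(2)>th))
dk=lambda th:(lambda i:(i.max(2)<th))
print("top pin",blobs(t,br(160),155,190,35,30)[0]);print("sc pin",blobs(s,br(160),300,165,40,30)[0])
print("top knob",blobs(t,dk(100),290,135,30,25)[0]);print("sc knob",blobs(s,dk(95),210,238,30,22)[0])
print("top handles",blobs(t,dk(60),150,205,45,45)[0]);print("sc h",blobs(s,dk(60),278,150,45,45)[0])
print("top lid/ears",blobs(t,br(165),280,125,45,55)[0])
E
```

```text
top pin [(np.int32(38), array([168.45, 202.08]), array([165, 199,   7,   7], dtype=int32))]
sc pin [(np.int32(25), array([317.88, 177.44]), array([315, 176,   7,   4], dtype=int32))]
top knob [(np.int32(54), array([305.61, 145.39]), array([302, 142,   8,   8], dtype=int32)), (np.int32(44), array([292.89, 153.61]), array([290, 144,  11,  16], dtype=int32)), (np.int32(6), array([317.17, 154.5 ]), array([316, 153,   3,   4], dtype=int32))]
sc knob [(np.int32(78), array([224.56, 249.6 ]), array([220, 245,  10,  10], dtype=int32))]
top handles [(np.int32(126), array([159.37, 228.54]), array([157, 213,   5,  33], dtype=int32)), (np.int32(126), array([178.57, 228.84]), array([177, 213,   4,  33], dtype=int32))]
sc h [(np.int32(95), array([308.  , 164.09]), array([300, 156,  18,  17], dtype=int32)), (np.int32(105), array([294.01, 170.3 ]), array([285, 162,  20,  18], dtype=int32)), (np.int32(14), array([318.21, 190.  ]), array([316, 187,   6,   6], dtype=int32))]
top lid/ears [(np.int32(335), array([305.32, 145.24]), array([291, 134,  27,  23], dtype=int32)), (np.int32(4), array([294.5, 160.5]), array([294, 160,   2,   2], dtype=int32)), (np.int32(9), array([304.78, 165.89]), array([304, 164,   3,   4], dtype=int32)), (np.int32(11), array([311.09, 166.18]), array([309, 165,   5,   3], dtype=int32))]
```

Run:
```python
from h import *
t=cv2.imread("pics/top0.png");s=cv2.imread("pics/scene0.png")
dk=lambda th:(lambda i:(i.max(2)<th))
pr=lambda n,r:print(n,np.round(np.r_[r[0],r[1]]*1000,1))
pr("pin",tri((317.88,177.44),(168.45,202.08)))
pr("knob",tri((224.56,249.6),(305.61,145.39)))
print(onz("top",305.61,145.39,.096),onz("scene",224.56,249.6,.096))
pr("hA",tri((308,164.09),(178.57,228.84)));pr("hB",tri((294.01,170.3),(178.57,228.84)))
pr("hA",tri((308,164.09),(159.37,228.54)));pr("hB",tri((294.01,170.3),(159.37,228.54)))
# handle lines from top, z=.04
b,l=blobs(t,dk(80),150,205,45,45)
print(b)
for i in np.unique(l)[1:]:
    ys,xs=np.nonzero(l==i)
    if len(xs)<60: continue
    p=np.array([onz("top",u,v,.04)[:2] for u,v in zip(xs,ys)])
    vx,vy,cx,cy=cv2.fitLine(p.astype(np.float32),cv2.DIST_L2,0,1e-6,1e-6).ravel()
    print("line",np.degrees(np.arctan2(vy,vx)),cx,cy,p.min(0),p.max(0))
# wood
hsv=cv2.cvtColor(t,cv2.COLOR_BGR2HSV)
f=lambda i:(i[...,2]-i[...,0]>50)
b,l=blobs(t,f,150,185,45,65)
for x in b: print("wood",x)
bs,_=blobs(s,f,270,145,76,60);print(bs)
# ears subpixel crop values
print(t[156:172,298:318].max(2))
```

```text
pin [535.9 239.2  39.7   1.3]
knob [ 675.8 -121.4   90.3    1.3]
[ 0.6751213  -0.12023718  0.096     ] [ 0.68021449 -0.1242954   0.096     ]
hA [476.6 225.9  51.8  37.3]
hB [464.7 213.6  29.1   2.2]
hA [465.5 263.3  32.9   3.8]
hB [454.4 249.5  12.6  45.3]
[(np.int32(202), array([159.85, 227.33]), array([157, 208,  11,  39], dtype=int32)), (np.int32(177), array([178.77, 228.71]), array([176, 211,   6,  36], dtype=int32))]
line -4.684016 0.469885 0.26212677 [0.42090955 0.24344888] [0.5206737  0.26982491]
line -1.1293609 0.46577087 0.21219718 [0.42037482 0.20625076] [0.51241084 0.21951854]
wood (np.int32(6), array([169.5 , 196.33]), array([168, 196,   4,   2], dtype=int32))
wood (np.int32(39), array([177.1 , 202.85]), array([174, 199,   6,   9], dtype=int32))
wood (np.int32(14), array([162.71, 202.36]), array([162, 200,   3,   6], dtype=int32))
wood (np.int32(320), array([170.68, 228.78]), array([162, 208,  15,  37], dtype=int32))
wood (np.int32(30), array([183.97, 240.9 ]), array([182, 238,   5,   7], dtype=int32))
[(np.int32(40), array([297.15, 163.8 ]), array([293, 161,   9,   6], d
[... 919 characters left out ...]
 139 156
  159 157]
 [ 98  99  99  93  99 152 177 150 122 114 130 144 137 157 163 152 155 159
  159 157]
 [ 90  93  94  91  98 152 187 179 162 142 153 177 166 168 176 167 160 159
  159 158]
 [ 96  89  87  85  89 142 186 197 188 160 157 182 177 179 187 173 159 157
  157 157]
 [128 119 114 108  96 122 172 190 181 157 147 169 175 180 188 173 158 155
  156 156]
 [149 147 145 136 113 108 154 167 153 139 126 133 141 146 155 158 156 155
  155 156]
 [152 153 150 142 116  96 121 133 133 124 103  99  99 102 125 148 155 155
  155 157]
 [151 153 150 141 117  88  94 110 129 128 107  97  92  98 128 152 156 156
  156 158]
 [150 150 148 141 118  91  93 117 141 144 132 118 105 109 135 156 158 158
  157 158]]
```

Run:
```python
from h import *
t=cv2.imread("pics/top0.png");s=cv2.imread("pics/scene0.png")
dk=lambda th:(lambda i:(i.max(2)<th))
for th in(50,60,70):
  b,l=blobs(t,dk(th),150,212,45,37,30)
  for i in np.unique(l)[1:]:
    ys,xs=np.nonzero(l==i)
    if len(xs)<60: continue
    p=np.array([onz("top",u,v,.04)[:2] for u,v in zip(xs,ys)])
    vx,vy,cx,cy=cv2.fitLine(p.astype(np.float32),cv2.DIST_L2,0,1e-6,1e-6).ravel()
    print(th,"line",np.degrees(np.arctan2(vy,vx)),cx,cy,p.min(0),p.max(0))
pin=onz("top",168.45,202.08,.04);print("pin top",pin)
ax=onz("top",305.61,145.39,.096)
for u,v in((304.78,165.89),(311.09,166.18)): print("ear",onz("top",u,v,.072)-ax)
m=(onz("top",304.9,166,.072)+onz("top",311.1,166.,.072))/2-ax
print("yaw",np.degrees(np.arctan2(-m[1],-m[0])),np.linalg.norm(m[:2]))
for a in((205.4,243.4),(214,240)):
  for b in((304.78,166.5),(311.09,166.5)): print(a,b,tri(a,b))
print("axis72 top px",proj("top",[ax[0],ax[1],.072]))
c=cv2.resize(t[150:180,292:322],None,fx=18,fy=18,interpolation=cv2.INTER_CUBIC);cv2.imwrite("pics/ear.png",c)
c=cv2.resize(s[232:262,196:226],None,fx=18,fy=18,interpolation=cv2.INTER_CUBIC);cv2.imwrite("pics/ear2.png",c)
```

```text
50 line -1.2770506 0.4675793 0.26360026 [0.42350113 0.25907937] [0.50765443 0.26718231]
50 line -0.63272625 0.4634941 0.21209435 [0.422992   0.20888688] [0.50712455 0.21687472]
60 line -0.59402156 0.46671265 0.26338357 [0.42347568 0.25895481] [0.50767966 0.26950202]
60 line 0.29947034 0.46543348 0.2127316 [0.42296654 0.20888182] [0.50717501 0.21696877]
70 line -3.3537998 0.46747172 0.26303 [0.42347568 0.25134896] [0.51019614 0.26968425]
70 line -0.7898225 0.46694815 0.21178518 [0.42294108 0.20625076] [0.5097673  0.21697505]
pin top [0.53631632 0.23968069 0.04      ]
ear [-0.04967109  0.00050274 -0.024     ]
ear [-0.05058156 -0.01586556 -0.024     ]
yaw 8.918295389431384 0.050648839956619666
(205.4, 243.4) (304.78, 166.5) (array([ 0.62105608, -0.12890515,  0.06368063]), np.float64(0.01831320061566132))
(205.4, 243.4) (311.09, 166.5) (array([ 0.62323318, -0.13786146,  0.06995868]), np.float64(0.0033832898173456185))
(214, 240) (304.78, 166.5) (array([ 0.6239681 , -0.11986363,  0.07091271]), np.float64(9.56400951183424e-05))
(214, 240) (311.09, 166.5) (array([ 0.6262891 , -0.12891803,  0.07764914]), np.float64(0.014549316804674623))
axis72 top px [304.65813252 146.92351075]
```

View pics/ear.png

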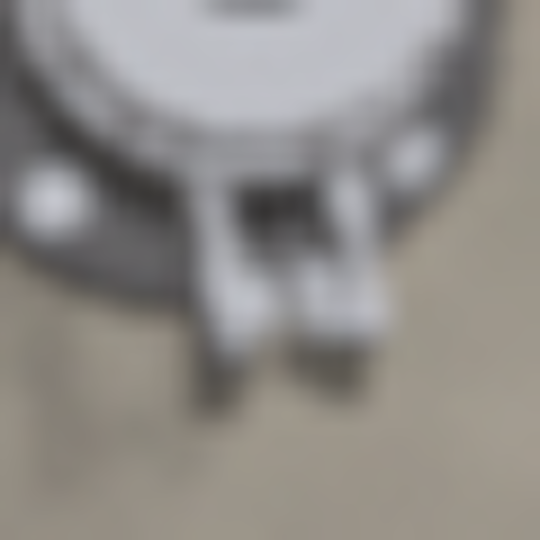

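View pics/ear2.png

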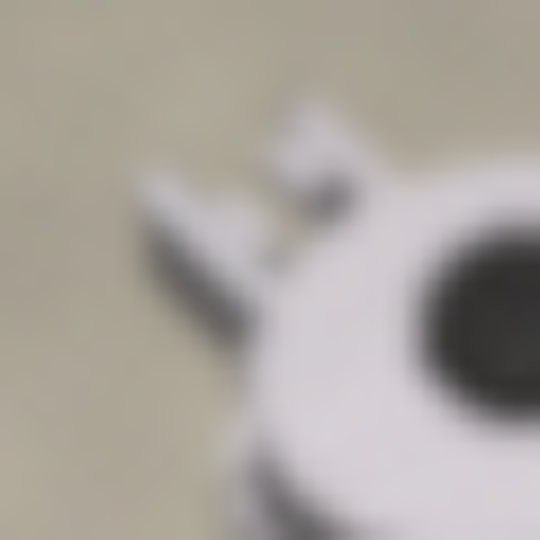

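```bash
cat >> h.py <<'E'
def R(yaw):
    a=np.radians(yaw);c,s=np.cos(a),np.sin(a);return np.array([[c,s,0],[s,-c,0],[0,0,-1.]])
def st(m=""):
    print(m,"t",round(arm.current_t(),2),"p",np.round(arm.current_ee_pos(),4),"w",round(arm.current_width(),4),"F",np.round(arm.current_force(),2),"T",np.round(arm.current_torque(),2))
def snap(tag,boxes):
    L=[]
    for n,(x,y,w,h,f) in boxes.items():
        im=arm.snapshot(n)[:,:,::-1].copy();cv2.imwrite(f"pics/{tag}_{n}_full.png",im)
        L.append(cv2.resize(im[y:y+h,x:x+w],None,fx=f,fy=f,interpolation=cv2.INTER_CUBIC))
    H=max(i.shape[0] for i in L)
    cv2.imwrite(f"pics/{tag}.png",np.hstack([cv2.copyMakeBorder(i,0,H-i.shape[0],0,6,0) for i in L]))
E
python3 - <<'E'
from h import *
g=np.array([0.486,0.2388]);r=R(0.3)
st()
arm.move_to([*g,0.13],r);st("above")
arm.move_l([*g,0.0112],feed=0.12);st("down")
snap("down",{"top":(140,175,64,80,5),"scene":(260,120,90,80,5)})
E
```

```text
t 0.1 p [ 0.1982 -0.5924  0.2134] w 0.0914 F [-0.31  0.12  0.08] T [-0.04  0.02  0.03]
above t 3.2 p [0.4863 0.2383 0.13  ] w 0.0912 F [-0.54 -0.24  0.53] T [ 0.03  0.05 -0.02]
down t 4.34 p [0.4864 0.2389 0.0118] w 0.0913 F [0.68 1.3  0.4 ] T [0.03 0.01 0.01]
```

View pics/down.png

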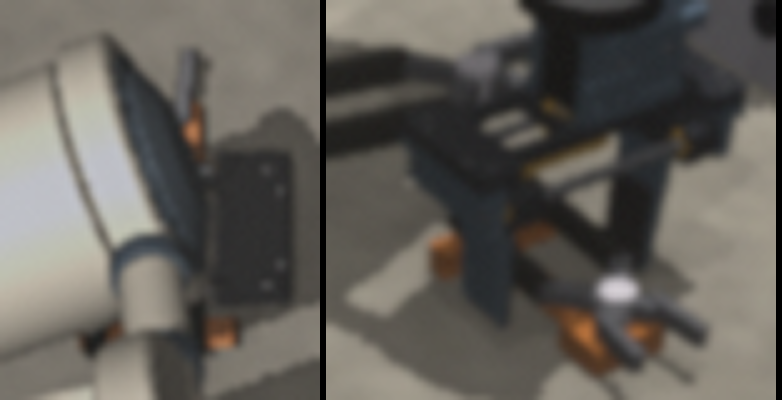

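Run:
```python
from h import *
for o in (.068,.064,.062,.061,.060):
    arm.grip(o);st(o)
```

```text
0.068 t 4.99 p [0.486  0.2388 0.0112] w 0.068 F [0.03 0.16 0.58] T [-0.03  0.01  0.  ]
0.064 t 5.28 p [0.486  0.2388 0.0112] w 0.0643 F [ 0.05 -0.51 -0.15] T [ 0.05  0.05 -0.  ]
0.062 t 5.53 p [0.486  0.2388 0.0112] w 0.0622 F [-0.29 -0.46  0.15] T [-0.02  0.05  0.  ]
0.061 t 5.74 p [0.486  0.2388 0.0112] w 0.0609 F [-0.6  -0.22 -0.16] T [-0.07 -0.02  0.  ]
0.06 t 5.96 p [0.486  0.2388 0.0112] w 0.0598 F [ 0.6  -0.04  0.14] T [0.04 0.03 0.01]
```

```bash
cat >> h.py <<'E'
AX=np.array([.6755,-.1208])
def hinge(d,yaw,z,lat=0.,off=.05):
    a=np.radians(yaw);u=np.array([np.cos(a),np.sin(a)]);n=np.array([-u[1],u[0]])
    p=AX-u*(d+off)+n*lat
    return [p[0],p[1],z]
E
python3 - <<'E'
from h import *
arm.move_l([.486,.2388,.13],feed=.1);st("lift")
arm.move_to(hinge(.125,9,.13),R(9));st()
arm.move_l(hinge(.125,9,.0452),feed=.1);st()
snap("pre",{"top":(250,115,80,90,5),"scene":(170,200,80,90,5)})
E
```

```text
lift t 7.3 p [0.4856 0.2387 0.1294] w 0.0602 F [ 0.15 -0.47 -1.97] T [ 0.04  0.06 -0.03]
 t 8.74 p [ 0.5028 -0.1474  0.1299] w 0.0602 F [ 0.47 -0.14 -1.73] T [0.04 0.07 0.01]
 t 9.74 p [ 0.503  -0.1482  0.0457] w 0.0602 F [-0.69 -0.22 -2.36] T [ 0.04  0.   -0.01]
```

View pics/pre.png

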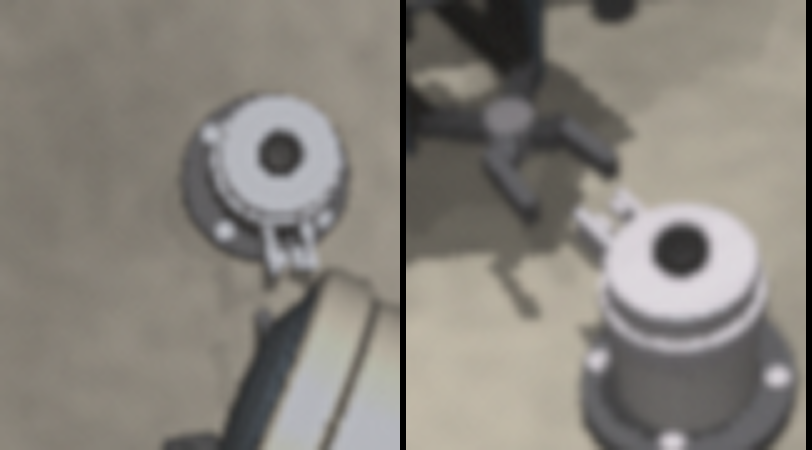

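```bash
cat > ov.py <<'E'
from h import *
import sys
def ov(tag,name,box,d,yaw,cy,out,lat=0,und=.054,f=8):
    im=cv2.imread(f"pics/{tag}_{name}_full.png");x,y,w,h=box
    c=cv2.resize(im[y:y+h,x:x+w],None,fx=f,fy=f,interpolation=cv2.INTER_CUBIC)
    def dr(p,col):
        u=(proj(name,p)-[x,y]+.5)*f-.5;cv2.circle(c,tuple(int(round(v)) for v in u),3,col,-1)
    a=np.radians(yaw);X=np.array([np.cos(a),np.sin(a)]);N=np.array([-X[1],X[0]])
    def P(lx,ly,z): q=AX-X*d+N*lat+X*lx+N*ly;return [q[0],q[1],z]
    dr(P(0,0,und+.02),(0,0,255))
    for ly in(-.0165,.0165,-.0245,.0245): dr(P(.048,ly,und+.017),(0,0,255))
    for k in (-.0305,.0305): dr(P(-.03,k,und+.02),(0,0,255))
    b=np.radians(cy);X2=np.array([np.cos(b),np.sin(b)]);N2=np.array([-X2[1],X2[0]])
    for r in(.04,.06):
        for ly in(-.0125,.0125):
            q=AX-X2*r+N2*ly;dr([q[0],q[1],.072],(0,255,0))
    dr([*AX,.096],(255,0,0))
    cv2.imwrite(f"pics/{out}.png",c)
E
python3 -c "
from ov import *
ov('pre','scene',(170,205,80,70),.125,9,9,'ov1')
ov('pre','top',(270,120,60,60),.125,9,9,'ov2',f=9)"
```

```text
(no output)
```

View pics/ov1.png

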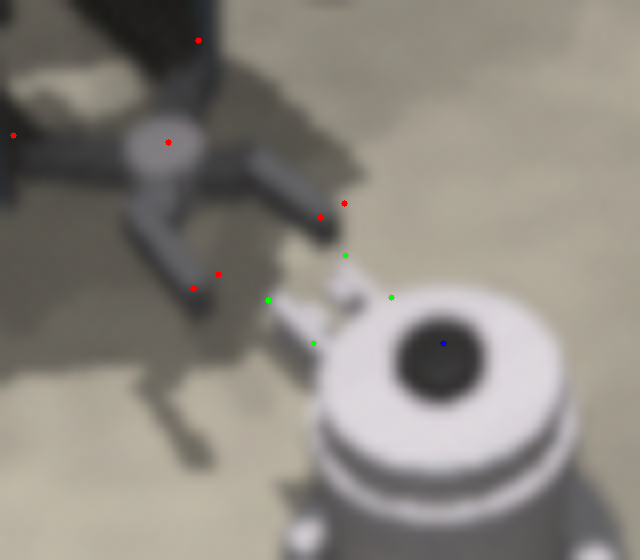

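View pics/ov2.png

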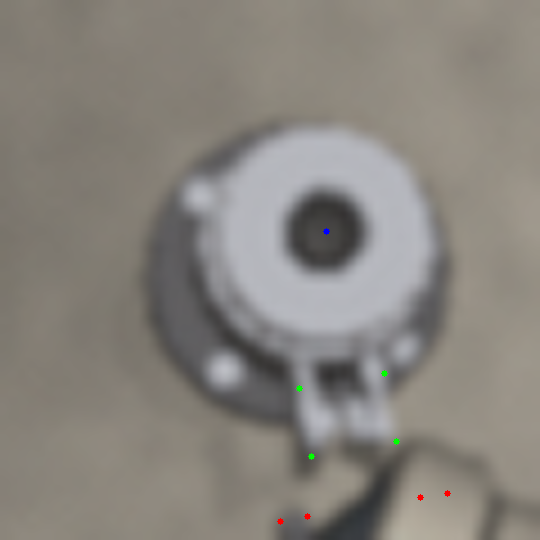

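```bash
cp pics/scene0.png pics/o_scene_full.png; cp pics/top0.png pics/o_top_full.png
python3 - <<'E'
import h
import numpy as np
import ov
ov.AX=np.array([.536,.2395])
ov.ov('o','scene',(280,150,70,60),0,0.3,9,'ov3',und=.02)
ov.ov('o','top',(145,180,50,70),0,0.3,9,'ov4',und=.02)
E
python3 - <<'E'
import cv2,numpy as np
a=cv2.imread('pics/ov3.png');b=cv2.imread('pics/ov4.png')
H=max(a.shape[0],b.shape[0]);p=lambda i:cv2.copyMakeBorder(i,0,H-i.shape[0],0,6,0)
c=np.hstack([p(a),p(b)]);print(c.shape);cv2.imwrite('pics/ov5.png',cv2.resize(c,None,fx=.8,fy=.8))
# lid ellipse fits
import sys;sys.path.insert(0,'.')
from h import *
for n,box,f in(("scene",(200,230,50,50),165),("top",(285,125,45,34),165)):
    im=cv2.imread(f"pics/pre_{n}_full.png");x,y,w,h=box
    m=(im[y:y+h,x:x+w].min(2)>f).astype(np.uint8)
    m=cv2.morphologyEx(m,cv2.MORPH_OPEN,np.ones((7,7),np.uint8))
    cs=cv2.findContours(m,cv2.RETR_EXTERNAL,cv2.CHAIN_APPROX_NONE)[0]
    k=max(cs,key=cv2.contourArea);e=cv2.fitEllipse(k);print(n,np.array(e[0])+[x,y],e[1],e[2],onz(n,e[0][0]+x,e[0][1]+y,.086),cv2.contourArea(k))
E
```

```text
(560, 972, 3)
scene [224.39905548 252.31325912] (19.129486083984375, 29.698530197143555) 84.98641204833984 [ 0.67814781 -0.12396257  0.086     ] 302.0Traceback (most recent call last):
  File "<stdin>", line 13, in <module>
ValueError: max() iterable argument is empty
```

View pics/ov5.png

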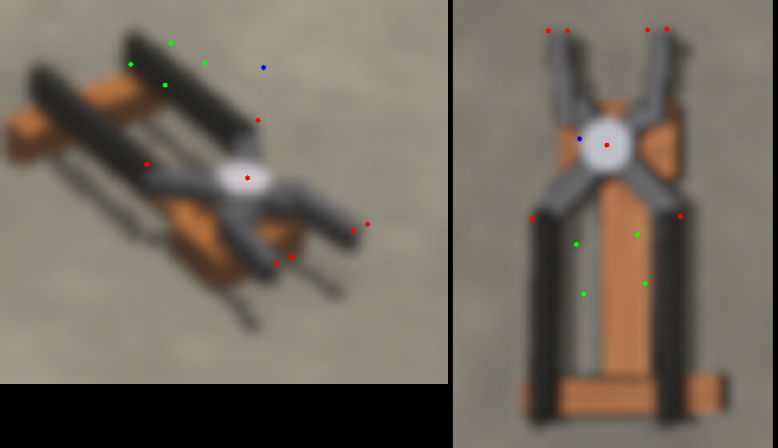

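```bash
sed -i 's/AX=np.array.*/AX=np.array([.676,-.121])/' h.py
python3 - <<'E'
from h import *
im=cv2.imread("pics/pre_top_full.png")
g=im.min(2)[125:170,285:330];m=(g>150).astype(np.uint8);print(m.sum())
n,l,s_,c=cv2.connectedComponentsWithStats(m,connectivity=4);i=1+np.argmax(s_[1:,4]);m=(l==i).astype(np.uint8)
m=cv2.morphologyEx(cv2.morphologyEx(m,cv2.MORPH_CLOSE,np.ones((9,9))),cv2.MORPH_OPEN,cv2.getStructuringElement(2,(11,11)))
k=max(cv2.findContours(m,0,1)[0],key=cv2.contourArea);e=cv2.fitEllipse(k);print(e,onz("top",e[0][0]+285,e[0][1]+125,.086))
for d in(.112,.100):
    arm.move_l(hinge(d,9,.0452),feed=.05);st(d)
snap("on1",{"top":(270,120,60,60,6),"scene":(180,210,60,60,6.5)})
from ov import *
ov('on1','scene',(170,205,80,70),.100,9,9,'ov6')
E
```

```text
401
((20.50049591064453, 20.16695785522461), (21.910680770874023, 23.23470115661621), 105.70294189453125) [ 0.67737198 -0.12102541  0.086     ]
0.112 t 10.26 p [ 0.5163 -0.1463  0.0452] w 0.0604 F [ 0.07 -0.44 -2.88] T [-0.01  0.05 -0.03]
0.1 t 10.65 p [ 0.5281 -0.1444  0.0452] w 0.0604 F [-0.38 -0.67 -2.36] T [0.03 0.02 0.05]
```

View pics/ov6.png

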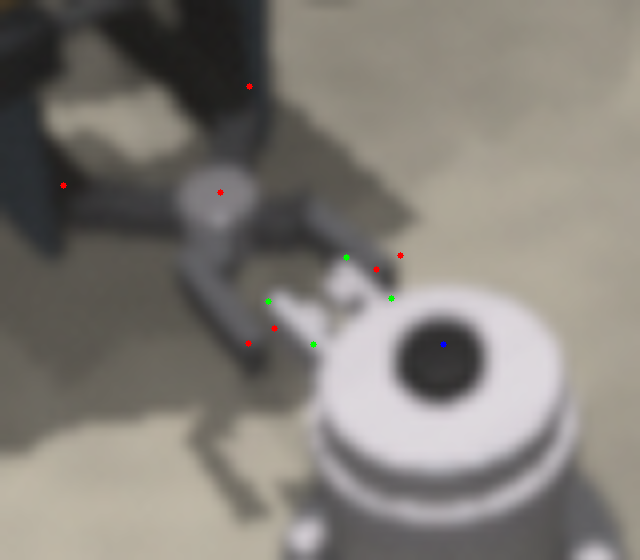

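View pics/on1.png

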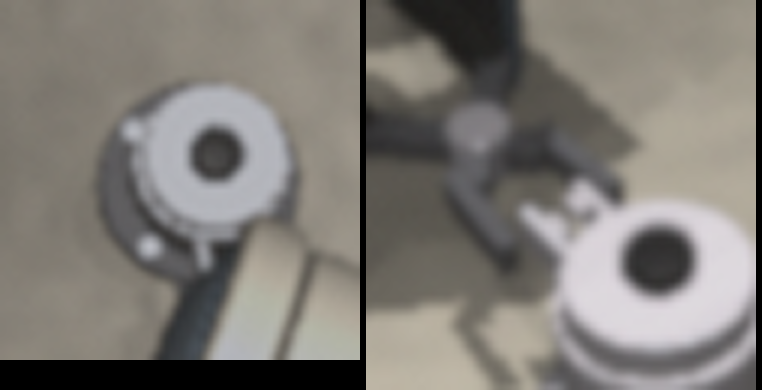

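Run:
```python
from h import *
arm.move_l(hinge(.100,9,.0452,.0025),feed=.02);st()
arm.move_l(hinge(.093,9,.0452,.0025),feed=.02);st()
snap("on2",{"scene":(190,215,50,50,12)})
```

```text
t 11.03 p [ 0.5273 -0.1418  0.0452] w 0.0606 F [-0.85  0.62 -1.83] T [ 0.02 -0.01 -0.  ]
 t 11.53 p [ 0.5344 -0.1409  0.0451] w 0.0601 F [ 0.61 -0.37 -1.06] T [-0.01  0.02  0.01]
```

View pics/on2.png

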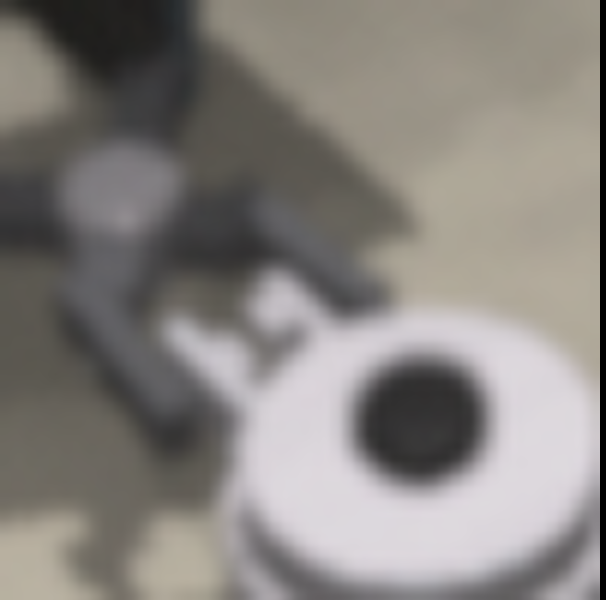

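Run:
```python
from h import *
arm.move_l(hinge(.086,9,.0452,.0025),feed=.02);st()
for o in (.058,.056,.055,.054,.053,.052):
    arm.grip(o);st(o)
snap("sq1",{"scene":(190,215,50,50,12)})
```

```text
t 12.07 p [ 0.5413 -0.1398  0.0452] w 0.0602 F [-0.03  0.23 -2.32] T [-0.03 -0.05 -0.  ]
0.058 t 12.32 p [ 0.5412 -0.1398  0.0452] w 0.0578 F [ 0.46 -0.29 -2.51] T [0.02 0.02 0.02]
0.056 t 12.57 p [ 0.5412 -0.1399  0.0452] w 0.0564 F [-0.88 -1.09 -1.66] T [-0.14  0.02 -0.1 ]
0.055 t 12.79 p [ 0.5413 -0.1398  0.0452] w 0.0555 F [-1.35 -2.15 -2.62] T [-0.19  0.06 -0.13]
0.054 t 13.01 p [ 0.5413 -0.1398  0.0452] w 0.0536 F [ 0.18 -1.49 -2.  ] T [-0.19  0.1  -0.09]
0.053 t 13.22 p [ 0.5411 -0.1399  0.0452] w 0.0534 F [-1.85 -2.27 -1.73] T [-0.37  0.32 -0.31]
0.052 t 13.44 p [ 0.5408 -0.1399  0.0451] w 0.0521 F [-4.02 -4.75 -1.01] T [-0.74  0.71 -0.46]
```

View pics/sq1.png

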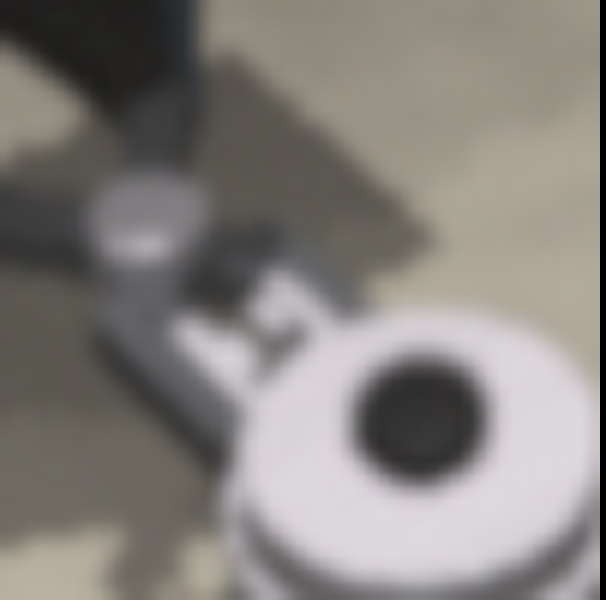

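Run:
```python
from h import *
arm.grip(.057);st()
arm.move_l(hinge(.089,9,.0452,.0012),feed=.02);st()
for o in (.055,.054,.053,.052,.051):
    arm.grip(o);st(o)
    F=arm.current_force()
    if np.hypot(*F[:2])>5: break
snap("sq2",{"scene":(190,215,50,50,12)})
```

```text
t 13.8 p [ 0.5414 -0.1397  0.0452] w 0.0569 F [-0.13 -0.27 -2.4 ] T [0.07 0.02 0.01]
 t 14.12 p [ 0.5384 -0.1416  0.0452] w 0.0572 F [-0.34 -0.16 -1.53] T [-0.    0.04  0.07]
0.055 t 14.37 p [ 0.5384 -0.1415  0.0452] w 0.0552 F [-0.57  1.84 -2.06] T [0.16 0.17 0.07]
0.054 t 14.58 p [ 0.5385 -0.1415  0.0452] w 0.0537 F [-1.42  0.77 -1.52] T [0.15 0.16 0.11]
0.053 t 14.8 p [ 0.5384 -0.1415  0.0452] w 0.0531 F [-1.65  0.94 -1.5 ] T [0.09 0.27 0.04]
0.052 t 15.02 p [ 0.5381 -0.1416  0.0451] w 0.0522 F [-4.55 -1.5  -1.49] T [-0.19  0.78  0.01]
0.051 t 15.25 p [ 0.5376 -0.1415  0.045 ] w 0.0511 F [-7.84 -2.55 -2.43] T [-0.38  1.2  -0.12]
```

View pics/sq2.png

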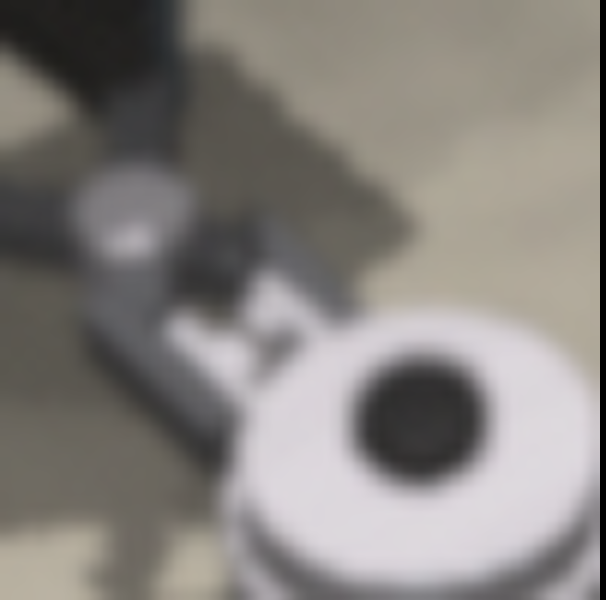

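Run:
```python
from h import *
d=.0895
arm.move_l(hinge(d,9,.0452,.0010),feed=.02);st(d)
for o in (.0505,.050,.0495,.049):
    arm.grip(o);st(o)
    F=arm.current_force()
    if F[0]<-6:
        d+=.0005;arm.move_l(hinge(d,9,.0452,.0010),feed=.02);st(("back",round(d,4)))
    w=arm.current_width()
snap("sq3",{"scene":(190,215,50,50,12)})
```

```text
0.0895 t 15.55 p [ 0.5376 -0.1418  0.0451] w 0.0513 F [-5.38 -0.14 -1.58] T [-0.2   0.93 -0.04]
0.0505 t 15.77 p [ 0.538  -0.142   0.0452] w 0.0508 F [-3.05 -1.26 -0.68] T [-0.26  0.57 -0.1 ]
0.05 t 15.98 p [ 0.5387 -0.142   0.0454] w 0.0503 F [-0.97 -1.92 -2.6 ] T [-0.28  0.13 -0.13]
0.0495 t 16.2 p [ 0.5384 -0.1419  0.0453] w 0.0495 F [-0.06 -1.17 -2.7 ] T [-0.26  0.04 -0.16]
0.049 t 16.42 p [ 0.5382 -0.1418  0.0452] w 0.0489 F [-0.96 -1.99 -2.03] T [-0.29  0.12 -0.18]
```

View pics/sq3.png

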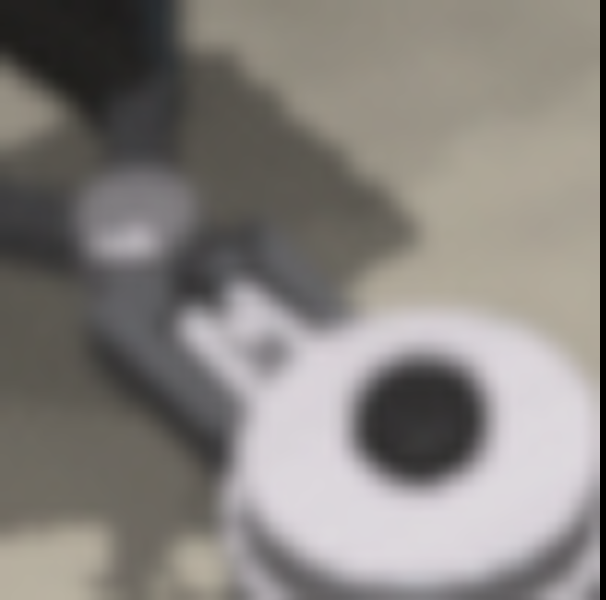

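Run:
```python
from h import *
arm.grip(.053);st()
arm.grip(.057);st()
snap("rel1",{"scene":(190,215,50,50,12)})
```

```text
t 16.76 p [ 0.5381 -0.1418  0.0452] w 0.0533 F [-0.97 -0.37 -2.  ] T [-0.02  0.02  0.02]
 t 17.05 p [ 0.5381 -0.1418  0.0452] w 0.0569 F [ 0.44  0.4  -1.9 ] T [0.04 0.09 0.01]
```

View pics/rel1.png

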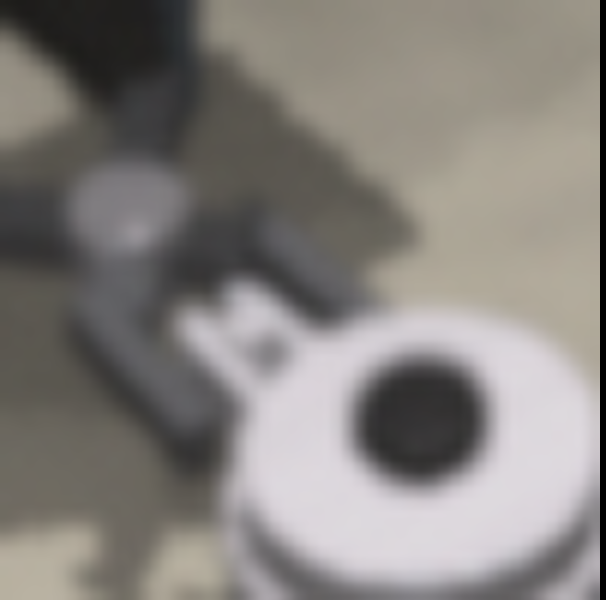

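Run:
```python
from h import *
arm.grip(.060);st()
arm.move_l(hinge(.105,9,.0452,.001),feed=.05);st()
import h
h.AX=np.array([.6755,-.1208])
p=hinge(.125,9,.0452);arm.move_l(p,feed=.05);arm.sleep(.2);st()
snap("post",{"scene":(170,205,80,70,9)})
b=cv2.imread("pics/pre_scene_full.png")[205:275,170:250]
cv2.imwrite("pics/preB.png",cv2.resize(b,None,fx=9,fy=9,interpolation=cv2.INTER_CUBIC))
```

```text
t 17.38 p [ 0.5381 -0.1418  0.0452] w 0.0602 F [-0.16 -0.67 -1.77] T [ 0.    0.04 -0.03]
 t 17.83 p [ 0.5225 -0.1443  0.0453] w 0.0601 F [ 0.66 -0.45 -2.43] T [0.04 0.01 0.02]
 t 18.59 p [ 0.5029 -0.1482  0.0452] w 0.0601 F [ 0.94  0.09 -1.37] T [-0.02  0.02  0.04]
```

View pics/post.png

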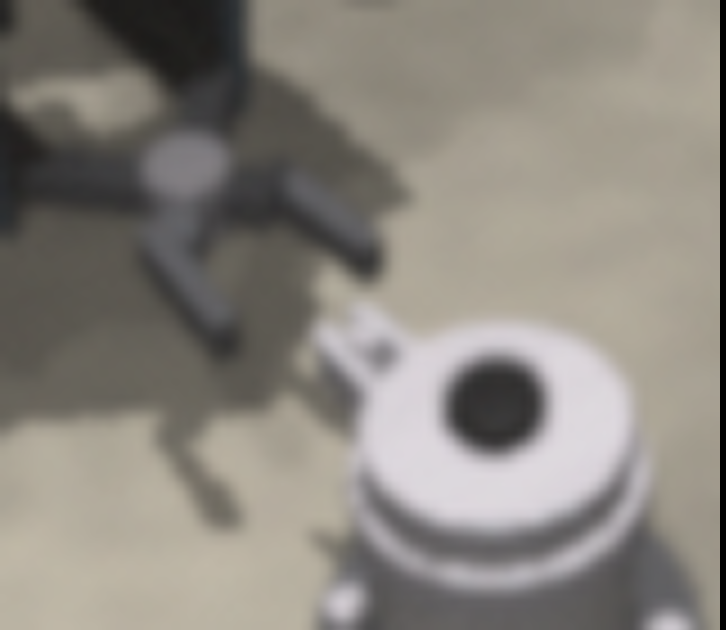

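View pics/preB.png

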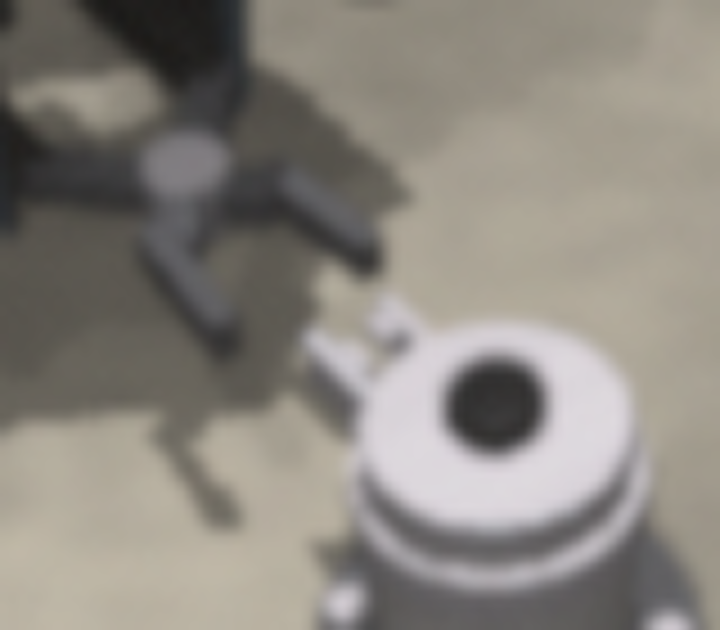

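Run:
```python
from h import *
p=arm.current_ee_pos()
arm.move_l([p[0],p[1],.13],feed=.12)
arm.move_to([.486,.2388,.13],R(.3));arm.sleep(.2);st()
arm.move_l([.486,.2388,.02],feed=.1);st()
for z in(.014,.0125,.0118,.0114,.0112):
    arm.move_l([.486,.2388,z],feed=.02);st(z)
    if arm.current_force()[2]>3: break
snap("dn2",{"scene":(260,120,90,80,5)})
```

```text
t 21.14 p [0.4864 0.238  0.13  ] w 0.0602 F [ 0.89  0.12 -1.37] T [0.01 0.01 0.01]
 t 22.39 p [0.4863 0.239  0.0205] w 0.0601 F [-0.1  -0.05 -2.1 ] T [0.04 0.03 0.01]
0.014 t 22.84 p [0.4859 0.2388 0.0139] w 0.0603 F [ 0.12  0.27 -2.28] T [ 0.02  0.01 -0.01]
0.0125 t 23.09 p [0.486  0.2388 0.0124] w 0.0604 F [ 0.6   0.57 -1.57] T [ 0.03 -0.07  0.01]
0.0118 t 23.34 p [0.486  0.2388 0.0118] w 0.0602 F [ 0.27 -0.49 -2.2 ] T [ 0.02 -0.    0.04]
0.0114 t 23.59 p [0.486  0.2388 0.0114] w 0.06 F [ 0.78 -0.51 -2.44] T [0.08 0.02 0.02]
0.0112 t 23.84 p [0.486  0.2388 0.0112] w 0.0603 F [ 1.04 -0.25 -2.12] T [0.03 0.01 0.03]
```

View pics/dn2.png

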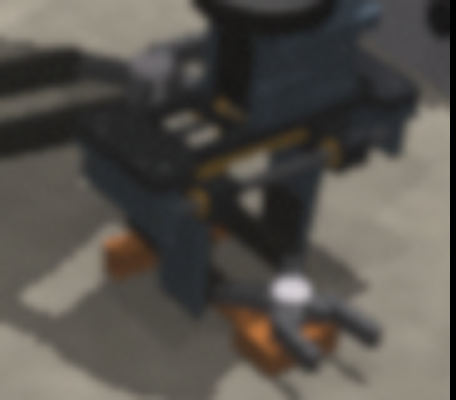

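Not yet bearing on the cradle (weight still carried); lower in small steps until it does, then release.

```bash
python3 - <<'E'
from h import *
for z in(.0108,.0104,.0100,.0096):
    arm.move_l([.486,.2388,z],feed=.02)
    f=np.mean([arm.current_force()[2] for _ in range(5)]);st((z,round(f,2)))
    if f>-0.8: break
for o in(.062,.064,.068,.091): arm.grip(o);st(o)
q=arm.current_ee_pos()
arm.move_l([.486,.2388,.13],feed=.08)
arm.move_to([.36,-.1,.25],R(0));arm.sleep(.2);st()
snap("fin",{"top":(140,175,64,80,5),"scene":(275,145,70,60,6)})
E
python3 - <<'E'
import sys;sys.path.insert(0,'.')
from h import *
a=cv2.imread('pics/top0.png');b=cv2.imread('pics/fin_top_full.png')
br=lambda th:(lambda i:(i.min(2)>th));dk=lambda th:(lambda i:(i.max(2)<th))
for im in(a,b): print(blobs(im,br(160),155,190,35,30)[0],blobs(im,dk(60),150,205,45,45,20)[0])
s=cv2.imread('pics/fin_scene_full.png');print(blobs(s,br(160),300,165,40,30)[0])
E
```

```text
(0.0108, np.float64(5.08)) t 24.14 p [0.4861 0.2388 0.0111] w 0.0602 F [-1.66 -0.45  5.08] T [-0.2   0.25 -0.05]
0.062 t 24.39 p [0.4865 0.239  0.0111] w 0.062 F [0.98 1.03 5.58] T [ 0.13 -0.17 -0.06]
0.064 t 24.64 p [0.4857 0.2387 0.0106] w 0.064 F [ 0.06 -0.14  0.3 ] T [ 0.04  0.01 -0.02]
0.068 t 24.93 p [0.486  0.2388 0.0108] w 0.0681 F [ 0.2  -0.11  0.05] T [ 0.02 -0.02  0.02]
0.091 t 25.48 p [0.486  0.2388 0.0108] w 0.0912 F [-0.39 -0.38  0.1 ] T [0.02 0.04 0.01]
 t 28.74 p [ 0.3603 -0.0995  0.2498] w 0.0911 F [0.16 0.17 0.17] T [ 0.   -0.01 -0.05]
[(np.int32(38), array([168.45, 202.08]), array([165, 199,   7,   7], dtype=int32))] [(np.int32(126), array([159.37, 228.54]), array([157, 213,   5,  33], dtype=int32)), (np.int32(126), array([178.57, 228.84]), array([177, 213,   4,  33], dtype=int32))]
[(np.int32(38), array([168.5, 202. ]), array([166, 199,   6,   7], dtype=int32))] [(np.int32(126), array([159.44, 228.37]), array([158, 213,   5,  33], dtype=int32)), (np.int32(134), array([178.78, 227.8 ]), array([177, 213,   5,  33], dtype=int32))]
[(np.int32(25), array([317.88, 177.44]), array([315, 176,   7,   4], dtype=int32))]
```

View pics/fin.png

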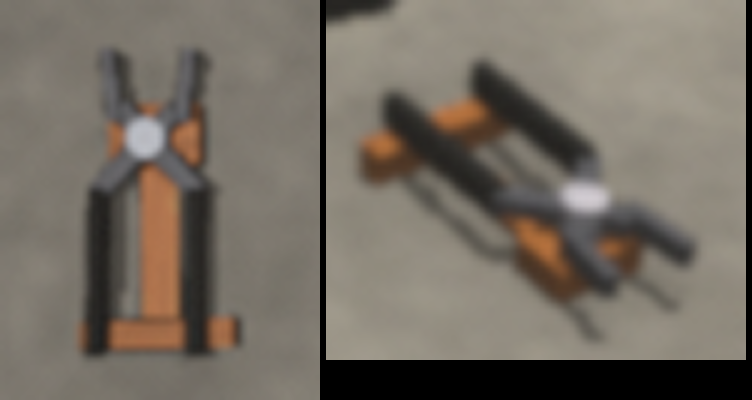

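View pics/fin_scene_full.png

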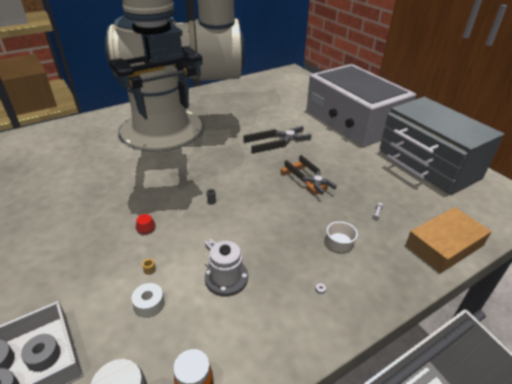

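View pics/fin_top_full.png

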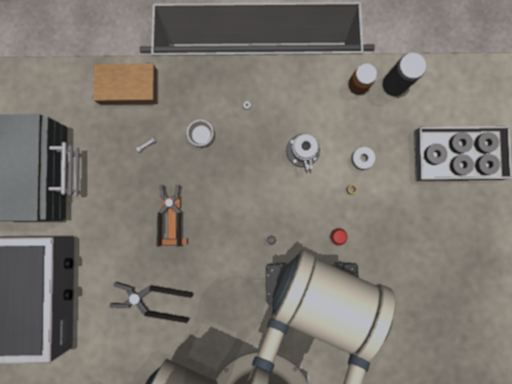

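Run:
```python
from h import *
a=cv2.imread('pics/top0.png');b=cv2.imread('pics/fin_top_full.png')
c=np.hstack([cv2.resize(i[140:180,285:325],None,fx=9,fy=9,interpolation=2) for i in(a,b)]);cv2.imwrite('pics/clipcmp.png',c)
```

```text
(no output)
```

View pics/clipcmp.png

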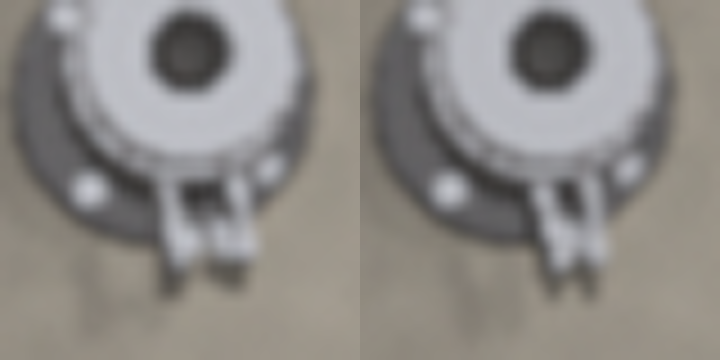

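The clip is shut, with its ears together at (575,240), and the pliers are back on their cradle. Handing the job in.

```bash
python3 -c "
from rig import arm
arm.sign_off();print(arm.current_t())"
```

```text
the job is handed in; nothing more can be done
the job is handed in; nothing more can be done
```

The clip is snapped shut and the smaller spring pliers lie flat on their cradle again. I handed in just after 28.7 s, with the gripper clear of everything.

- **Squeeze:** I closed the handles in small steps. The click came at about 50 mm over the handles, where the pushback on the arm dropped. I stopped at 49 mm and the clip stayed shut after I opened the jaws. The gripper's fixed 30 N limit kept the grip below the 35 N that crushes the ear.
- **Correction on the way:** The first squeeze had the pliers slightly too far in and to one side, with about 6 N of sideways push on the arm. I opened, backed off 3 mm, shifted sideways about 1 mm and started again. That second squeeze still built up about 8 N of pushback before the click. I took it for friction on the ears, but I cannot rule out a light touch of the jaw tips on the band.
- **Final checks:** In the top view the ears are together. The hinge pin and both handles are within about 0.2 pixel sideways (0.5 mm) of where they started. Along its length one handle's dark patch reads about 1 pixel (2.7 mm) off, which I put down to shading because the pin matches in both views. The pictures show nothing else moved.
- **Measurement disagreements:** The two cameras differed by 3 to 5 mm on the canister's axis. The jaw tips also appeared about 3 mm from where I predicted, so I centred the jaws on the ears by eye from the close-up.

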